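# Put the hole saws away in their caddy

## Task

Clear the bench of the four hole saws: stand each one upright, teeth down, on the floor of the well of its own size in the wooden caddy, the smallest saw in the smallest well and so on up to the largest. The sanding drum and the pipe plug look much like them but do not belong in the caddy: leave both standing where they are.

Things in the scene. Friction and masses are not known exactly. Their poses are not given: they have to be found in the camera images.
- saw24: Hole saw, the smallest of four: bare steel, standing teeth down, cup 24 mm in diameter and 40 mm high with three dark side slots, a toothed lower rim and three dark holes in its flat top; on the top's centre stands a slim round shank 11 mm in diameter and 32 mm long (top at 72 mm), by which it can be gripped. Loose, 40 to 300 g. Origin: centre of the underside; z up along the shank.
- saw36: Hole saw, the second smallest of four: bare steel, standing teeth down, cup 36 mm in diameter and 40 mm high with three dark side slots, a toothed lower rim and three dark holes in its flat top; on the top's centre stands a slim round shank 11 mm in diameter and 32 mm long (top at 72 mm), by which it can be gripped. Loose, 40 to 300 g. Origin: centre of the underside; z up along the shank.
- saw48: Hole saw, the second largest of four: bare steel, standing teeth down, cup 48 mm in diameter and 40 mm high with three dark side slots, a toothed lower rim and three dark holes in its flat top; on the top's centre stands a slim round shank 11 mm in diameter and 32 mm long (top at 72 mm), by which it can be gripped. Loose, 40 to 300 g. Origin: centre of the underside; z up along the shank.
- saw60: Hole saw, the largest of four: bare steel, standing teeth down, cup 60 mm in diameter and 40 mm high with three dark side slots, a toothed lower rim and three dark holes in its flat top; on the top's centre stands a slim round shank 11 mm in diameter and 32 mm long (top at 72 mm), by which it can be gripped. Loose, 40 to 300 g. Origin: centre of the underside; z up along the shank.
- sanding_drum: Look-alike, not a hole saw: sanding drum 48 mm in diameter, 39 mm high, plain brown abrasive sleeve without slots or teeth, dark rubber top with a broad steel hexagon nut (30 mm) and a slim shank up to 72 mm. Loose. Origin: centre of the underside, z up.
- pipe_plug: Look-alike, not a hole saw: steel pipe plug 36 mm in diameter with thread rings, coned top (38 mm high) and a square head 17 mm wide, up to 62 mm. Loose. Origin: centre of the underside, z up.
- well40: Plywood block 88 x 88 x 30 mm with one round well bored in its centre, 40 mm in diameter and 24 mm deep (its floor 6 mm above the block's underside): place of the 24 mm saw. Fixed. The four blocks fill a low square wooden caddy (194 mm, rim 24 mm high, fixed to the bench) two by two, in any arrangement. Origin: centre of the block's underside (4 mm above the bench), z up along the well's axis.
- well52: Plywood block 88 x 88 x 30 mm with one round well bored in its centre, 52 mm in diameter and 24 mm deep (its floor 6 mm above the block's underside): place of the 36 mm saw. Fixed. The four blocks fill a low square wooden caddy (194 mm, rim 24 mm high, fixed to the bench) two by two, in any arrangement. Origin: centre of the block's underside (4 mm above the bench), z up along the well's axis.
- well64: Plywood block 88 x 88 x 30 mm with one round well bored in its centre, 64 mm in diameter and 24 mm deep (its floor 6 mm above the block's underside): place of the 48 mm saw. Fixed. The four blocks fill a low square wooden caddy (194 mm, rim 24 mm high, fixed to the bench) two by two, in any arrangement. Origin: centre of the block's underside (4 mm above the bench), z up along the well's axis.
- well76: Plywood block 88 x 88 x 30 mm with one round well bored in its centre, 76 mm in diameter and 24 mm deep (its floor 6 mm above the block's underside): place of the 60 mm saw. Fixed. The four blocks fill a low square wooden caddy (194 mm, rim 24 mm high, fixed to the bench) two by two, in any arrangement. Origin: centre of the block's underside (4 mm above the bench), z up along the well's axis.

How it is judged (in metres and radians):
At the end, for the whole second after the job is handed in: Each hole saw stands upright (within 0.12 rad, teeth down) and at rest on the floor of its own well (24 in 40, 36 in 52, 48 in 64, 60 in 76 mm): within 12 mm of the well's axis and less than 4 mm above its floor. The sanding drum and the pipe plug stand upright within 20 mm of where they stood (horizontal distance between saw24 and well40 below 0.012 m and z of saw24 in the frame of well40 below 0.01 m and angle between each of saw24, saw36, saw48, saw60, sanding_drum, pipe_plug's own z axis and vertical below 0.12 rad and linear speed of each of saw24, saw36, saw48, saw60 below 0.02 m/s and horizontal distance between saw36 and well52 below 0.012 m and z of saw36 in the frame of well52 below 0.01 m and horizontal distance between saw48 and well64 below 0.012 m and z of saw48 in the frame of well64 below 0.01 m and horizontal distance between saw60 and well76 below 0.012 m and z of saw60 in the frame of well76 below 0.01 m and distance of each of sanding_drum, pipe_plug from where it was at the start of the episode below 0.02 m); the robot touches nothing.
It fails at once if the sanding drum is pushed or carried more than 20 mm from where it stood (distance of sanding_drum from where it was at the start of the episode above 0.02 m).
It fails at once if the pipe plug is pushed or carried more than 20 mm from where it stood (distance of pipe_plug from where it was at the start of the episode above 0.02 m).
It also fails if it takes over 99 s, if anything falls off the work surface, if the arm or the gripper's body presses on something with over 40 N, if the wrist force passes 120 N, or if a joint passes its speed limit or range.

## Robot

A 6-joint arm with a two-finger parallel gripper is mounted at the origin on the work surface. World frame = base frame: x ahead of the robot, y to its left, z up, the work surface at z = 0. Lengths are in mm, angles in rad, forces in N, time in s.
With the tool pointing down it reaches from about 275 to 750 mm from the base axis. Payload 10.2 kg.
Tool frame: the origin (TCP) lies at the very end of the fingers, on their centre line; the grasp point (between the pads) lies 19 mm behind it; z points along the fingers, y is the line along which they close (so a half turn about z gives the same grasp; the last joint's range is limited). The gripper opens to 85 mm and grips with 20 to 120 N. Pads are 22 mm wide; open, the fingers measure 114 mm over their backs; the gripper's body (76 mm by 85 mm) begins 54 mm behind the grasp point. The pads swing forward as they close: fully open they stand 13 mm farther back than shut.
Start: joints at [-1.472, 0.313, 1.498, -0, 1.331, -0.223], TCP at [166.031, -498.061, 231.294] pointing down, gripper open.
Joint ranges: [-2.94, 2.94], [-0.97, 2.17], [0.19, 2.56], [-1.23, 4.37], [0.02, 3.11], [-2.88, 2.88]. Speed limits (rad/s): [2.39, 2.39, 3.01, 3.14, 3.14, 3.14].

## Interface

Orientations are given as a unit quaternion [w, x, y, z].
In Python, from rig import ctrl gives the robot as it stands.
- The arm moves only by the shell command python3 -m inch 'ROWS' [OPENING] [FORCE]. ROWS is text: rows parted by semicolons, each of 6 numbers parted by spaces: the shift along the tool's x, y, z in mm, then the turn, a rotation vector about the tool's x, y, z in units of 6 degrees (1.0 is 6 degrees). A call has exactly 10 rows; each row shifts and turns the commanded pose from where the row before left it, along the tool's axes as they then stand; what a row does not reach is not made up. A row lasts 1/12 s, in which the tool goes at most 41.7 mm and 7.16 degrees, less where a joint would pass 70% of its speed; a pose out of reach is approached as far as the arm can. A call with a gripper value outside its range is refused whole. OPENING is the opening, from 0 (shut) to 1 (fully open), set as the call begins (- or left out, the last holds). The fingers move at their own pace and stop on an object; FORCE is the grip in N (left out, the last holds). Time passes only in rows, so rows that do not move let the fingers close, or fill a call up. It gives the time, the measured TCP pose, the force, the opening and the grip force at its end, in the units of the state.
- ctrl.sense(): the state, without advancing time (a new reading comes with each control period).
- ctrl.capture(name): name is "scene" or "top"; returns a dict with "image" (480x640x3 uint8, red, green, blue), "intrinsics" (3x3 intrinsics, pixels), "D" ([k1, k2, p1, p2, k3] as OpenCV has them; the pictures are not rectified), "rvec" (rotation vector, rad) and "tvec" (3), from world to camera coordinates, as OpenCV has them. Camera axes: x right, y down, z forward; pixel columns grow to the right and rows downward; lengths in mm; the calibration is good to about 2 mm. A picture is of the moment at which its call begins. There is no depth.
- ctrl.finish_job(): hands the job in; it is judged then, once.
The state is a dict: "time_s": time; "joints": joint angles; "dq": joint speeds; "tau": joint torques, N m; "eef_pos": TCP position; "ee_rot": TCP orientation; "force": force on the tool from outside, world axes, zero at the start; "wrist_torque": the same for the moment, N m; "grip_width": opening from 0.0 (shut) to 1.0 (fully open); "grip_force": force on a finger pad.
Only numpy, scipy, OpenCV 4.12 (cv2) and the standard library are available. Lean on these libraries where they do the work, as an engineer would, in place of code of your own. Each camera call takes 0.05 s, during which the arm holds its last target. There are 200 camera calls.

## Working session

There is one attempt and no reset: what is moved stays moved. The work goes in short steps, Python scripts to look and compute and a shell command to move; the robot and the scene stay as the last step left them, time stands still between calls to the robot, and variables do not carry over. Pictures are saved under pics/ and viewed, at most 14 in all, crops included, and the job is handed in when it is done.

```bash
ls; mkdir -p pics; python3 - <<'E'
from rig import ctrl
import cv2
for n in("top","scene"):
    c=ctrl.capture(n); cv2.imwrite(f"pics/{n}0.png",c["image"][:,:,::-1]); print(n,c["intrinsics"],c["D"],c["rvec"],c["tvec"])
print(ctrl.sense())
E
```

```text
pics
top [[438.03479764   0.         319.37515383]
 [  0.         438.03479764 239.09345007]
 [  0.           0.           1.        ]] [-0.05926654  0.          0.          0.          0.        ] [ 2.17835805 -2.12719768  0.07401239] [ 10.40739249 551.45339372 918.09582129]
scene [[539.30936251   0.         317.29129835]
 [  0.         539.30936251 241.54841625]
 [  0.           0.           1.        ]] [-0.1092955  0.         0.         0.         0.       ] [ 2.24637942  1.10638224 -0.37881178] [-352.63140161 -305.88502229 1277.21535466]
{'time_s': 0.1, 'joints': array([-1.47239457e+00,  3.13416231e-01,  1.49834265e+00,  1.51926443e-05,
        1.33098204e+00, -2.23391852e-01]), 'dq': array([-6.79151248e-04, -1.72173008e-03, -1.37607953e-03, -9.23865378e-04,
       -4.47862330e-04,  7.98816558e-05]), 'tau': array([ 2.13448133e-03, -4.12899113e+01, -2.60145825e+01, -2.01853977e-04,
        2.99092062e-03,  1.10957123e-05]), 'eef_pos': array([ 166.01535193, -497.83149987,  230.78789375]), 'ee_rot': array([-5.72551522e-04,  9.87084136e-01,  1.60201682e-01,  4.32206154e-05]), 'force': array([0.28976288, 0.10214061, 0.48603739]), 'wrist_torque': array([ 0.00377647, -0.00696883,  0.05103953]), 'grip_force': 0.0, 'grip_width': 0.9957919504418743}
```

View pics/top0.png

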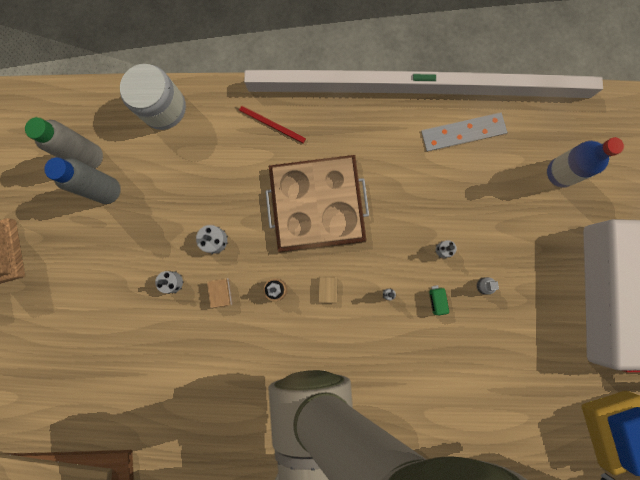

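View pics/scene0.png

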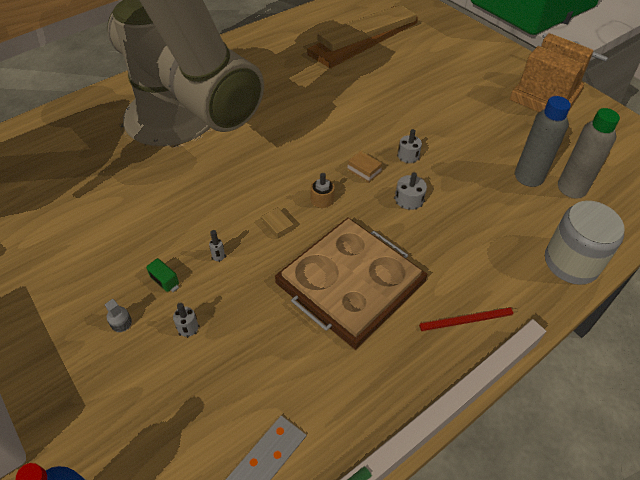

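Top view: saw60 (211,239), saw48 (168,282), drum (275,289), saw24 (389,294), saw36 (446,248), plug (488,286). The wells are 64 (293,184), 40 (335,180), 52 (299,224) and 76 (340,219). I'll zoom in for precise pixels.

```bash
python3 - <<'E'
import cv2
a=cv2.imread("pics/top0.png")
def g(im,x0,y0,w,h,s):
    c=cv2.resize(im[y0:y0+h,x0:x0+w],None,fx=s,fy=s,interpolation=cv2.INTER_CUBIC)
    for x in range(x0-x0%10+10,x0+w,10): cv2.line(c,(int((x-x0+.5)*s),0),(int((x-x0+.5)*s),6 if x%50 else 18),(0,0,255),1)
    for y in range(y0-y0%10+10,y0+h,10): cv2.line(c,(0,int((y-y0+.5)*s)),(6 if y%50 else 18,int((y-y0+.5)*s)),(0,0,255),1)
    return c
A=g(a,150,210,100,96,4); B=g(a,370,225,100,96,4)
cv2.imwrite("pics/zt.png",cv2.hconcat([A,B]))
cv2.imwrite("pics/zc.png",g(a,262,148,112,108,5))
b=cv2.imread("pics/scene0.png")
C=g(b,380,125,66,90,5);D=g(b,165,225,70,116,4)
D=cv2.resize(D,None,fx=1,fy=1)
h=max(C.shape[0],D.shape[0])
C,D=[cv2.copyMakeBorder(i,0,h-i.shape[0],0,0,0) for i in(C,D)]
cv2.imwrite("pics/zs.png",cv2.hconcat([C,D]))
E
```

```text
(no output)
```

View pics/zt.png

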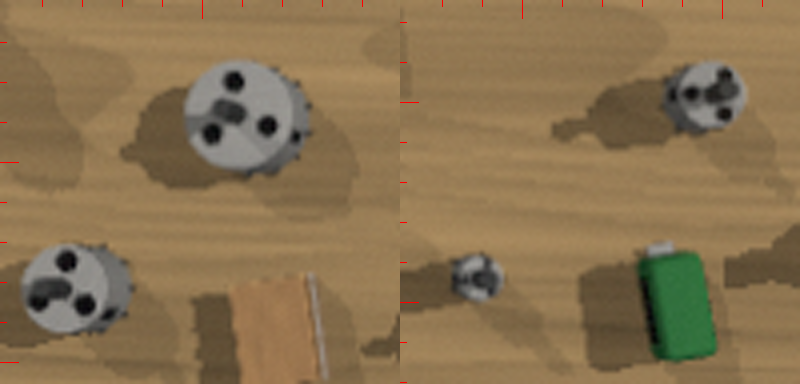

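View pics/zc.png

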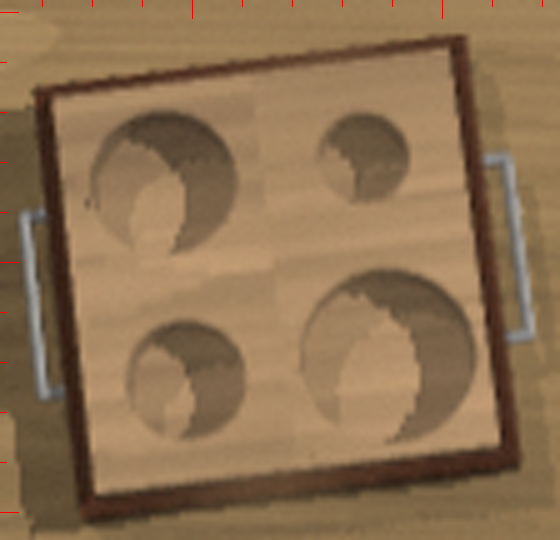

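View pics/zs.png

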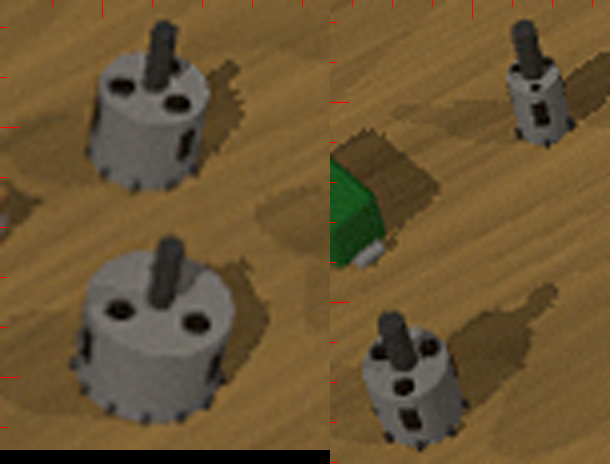

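```bash
cat > h.py <<'E'
import numpy as np, cv2
K={"top":(np.array([[438.03479764,0,319.37515383],[0,438.03479764,239.09345007],[0,0,1]]),-0.05926654,[2.17835805,-2.12719768,.07401239],[10.40739249,551.45339372,918.09582129]),
"scene":(np.array([[539.30936251,0,317.29129835],[0,539.30936251,241.54841625],[0,0,1]]),-.1092955,[2.24637942,1.10638224,-.37881178],[-352.63140161,-305.88502229,1277.21535466])}
def w(cam,u,v,z):
    k,d,r,t=K[cam]; R=cv2.Rodrigues(np.array(r))[0]; t=np.array(t)
    p=cv2.undistortPoints(np.array([[[u,v]]],float),k,np.array([d,0,0,0,0]))[0,0]
    c=-R.T@t; q=R.T@np.array([p[0],p[1],1]); return (c+q*(z-c[2])/q[2])[:2]
E
python3 - <<'E'
from h import *
np.set_printoptions(precision=1,suppress=True)
for n,a,b,c in[("60",(209.5,238.5),(205,236.3),(413.9,173.1)),("48",(165.9,281.75),(161.2,282),(412.3,129.7)),("36",(447.5,248.3),(452,247),(179.75,304)),("24",(389.3,293.8),(390.2,295.5),(212.75,231))]:
    print(n,w("top",*a,40),w("top",*b,72),w("scene",*c,72))
W={n:w("top",u,v,34) for n,u,v in[("64",294.2,183.9),("40",334.2,178.9),("52",298.6,223.4),("76",339.2,218.7)]}
print(W,[np.linalg.norm(W[a]-W[b]) for a,b in(("64","40"),("52","76"),("64","52"),("40","76"))])
# scene caddy wells visually: centres
for n,u,v in[("52",350,244),("76",316.5,271),("64",386.5,271),("40",353.5,301)]: print(n,w("scene",u,v,34))
print(w("top",275,289,72), w("top",488,286,62))
E
```

```text
60 [545.9 260.6] [547.2 261.1] [548.4 260.6]
48 [450.2 351.5] [449.5 349.1] [451.  351.3]
36 [ 536.3 -249.2] [ 536.3 -250.2] [ 537.4 -250.3]
24 [ 437.6 -126.8] [ 434.8 -124.7] [ 437.7 -128.8]
{'64': array([670.4,  81.4]), '40': array([683. ,  -5.7]), '52': array([583.6,  69.1]), '76': array([595.6, -18.3])} [np.float64(87.94082104277739), np.float64(88.21453612885483), np.float64(87.6754884128053), np.float64(88.3307497879037)]
52 [586.6  67.5]
76 [597.5 -18.5]
64 [672.7  79.7]
40 [685.  -7.]
[441.9 110.2] [ 458.4 -326.8]
```

Both cameras agree to about 2 mm, and the well spacing comes out at 88 mm. saw24 goes first: I'll square up the tool and travel to it.

```bash
python3 -m inch '0 0 0 0 0 1.024; 0 0 0 0 0 1.024; 0 0 0 0 0 1.024; 17 -23 5 0 0 0; 17 -23 5 0 0 0; 17 -23 5 0 0 0; 17 -23 5 0 0 0; 17 -23 5 0 0 0; 17 -23 5 0 0 0; 0 0 0 0 0 0' 0.45 40
```

```text
time_s: 0.93
eef_pos: [269.7, -356.3, 200.4]
ee_rot: [-0.002, 1.0, 0.002, -0.0]
force: [-0.3, -1.0, 0.9]
grip_width: 0.448
grip_force: 0.0
```

```bash
python3 -m inch '21 -28.5 9 0 0 0; 21 -28.5 9 0 0 0; 21 -28.5 9 0 0 0; 21 -28.5 9 0 0 0; 21 -28.5 9 0 0 0; 21 -28.5 9 0 0 0; 21 -28.5 9 0 0 0; 21 -28.5 9 0 0 0; 0 0 0 0 0 0; 0 0 0 0 0 0'
```

```text
time_s: 1.77
eef_pos: [436.2, -131.0, 128.7]
ee_rot: [-0.0, 1.0, 0.002, -0.001]
force: [0.3, 0.6, -0.8]
grip_width: 0.454
grip_force: 0.0
```

```bash
python3 -m inch '0 0 0 0 0 0; 0 0 0 0 0 0; 0 0 0 0 0 0; 0 0 0 0 0 0; 0 0 0 0 0 0; 0 0 0 0 0 0; 0 0 0 0 0 0; 0 0 0 0 0 0; 0 0 0 0 0 0; 0 0 0 0 0 0' 0.4; python3 - <<'E'
from rig import ctrl; import cv2
c=ctrl.capture("top"); a=c["image"][220:360,330:470,::-1]
b=ctrl.capture("scene")["image"][140:290,130:280,::-1]
cv2.imwrite("pics/p24.png",cv2.hconcat([cv2.resize(a,(400,400)),cv2.resize(b,(400,400))]))
E
```

```text
time_s: 2.6
eef_pos: [436.0, -132.0, 129.3]
ee_rot: [-0.0, 1.0, 0.0, -0.0]
force: [-0.5, -0.1, 0.3]
grip_width: 0.401
grip_force: 0.0
```

View pics/p24.png

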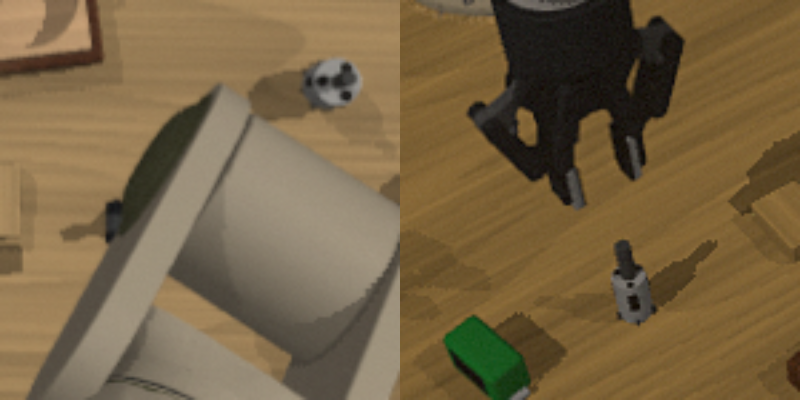

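The scene view shows the open fingers straddling the line above saw24's shank, at about (625,250) in the crop. Descending and gripping.

```bash
python3 -m inch '1.5 -4.2 0 0 0 0; 0 0 14 0 0 0; 0 0 15 0 0 0; 0 0 15 0 0 0; 0 0 15 0 0 0; 0 0 14 0 0 0; 0 0 12 0 0 0; 0 0 0 0 0 0; 0 0 0 0 0 0; 0 0 0 0 0 0'; python3 -m inch '0 0 0 0 0 0; 0 0 0 0 0 0; 0 0 0 0 0 0; 0 0 0 0 0 0; 0 0 0 0 0 0; 0 0 0 0 0 0; 0 0 0 0 0 0; 0 0 0 0 0 0; 0 0 0 0 0 0; 0 0 0 0 0 0' 0 40
```

```text
time_s: 3.53
eef_pos: [437.9, -127.9, 45.0]
ee_rot: [0.0, 1.0, 0.0, 0.0]
force: [-0.1, 0.1, 1.0]
grip_width: 0.399
grip_force: 0.0
time_s: 4.37
eef_pos: [437.9, -128.0, 44.9]
ee_rot: [0.0, 1.0, 0.0, 0.001]
force: [-1.5, 1.3, 7.4]
grip_width: 0.111
grip_force: 39.2
```

```bash
python3 -m inch '0 0 -10 0 0 0; 0 0 -22 0 0 0; 0 0 -28 0 0 0; 0 0 -25 0 0 0; 0 0 -15 0 0 0; 0 0 0 0 0 0; 15 -7 0 0 0 0; 25 -12 0 0 0 0; 28 -14 0 0 0 0; 28 -14 0 0 0 0' ; python3 -m inch '28 -14 0 0 0 0; 28 -14 0 0 0 0; 28 -14 0 0 0 0; 28 -14 0 0 0 0; 23 -12 0 0 0 0; 15 -7 0 0 0 0; 0 0 0 0 0 0; 0 0 0 0 0 0; 0 0 0 0 0 0; 0 0 0 0 0 0'; python3 - <<'E'
from rig import ctrl; import cv2
b=ctrl.capture("scene")["image"][150:390,240:480,::-1]
cv2.imwrite("pics/c24.png",cv2.resize(b,(600,600)))
E
```

```text
time_s: 5.2
eef_pos: [534.1, -80.1, 143.3]
ee_rot: [-0.0, 1.0, -0.0, -0.001]
force: [0.7, -0.7, 0.1]
grip_width: 0.111
grip_force: 39.0
time_s: 6.03
eef_pos: [682.8, -6.3, 144.0]
ee_rot: [-0.0, 1.0, -0.0, -0.0]
force: [0.1, -0.7, -1.0]
grip_width: 0.113
grip_force: 39.0
```

View pics/c24.png

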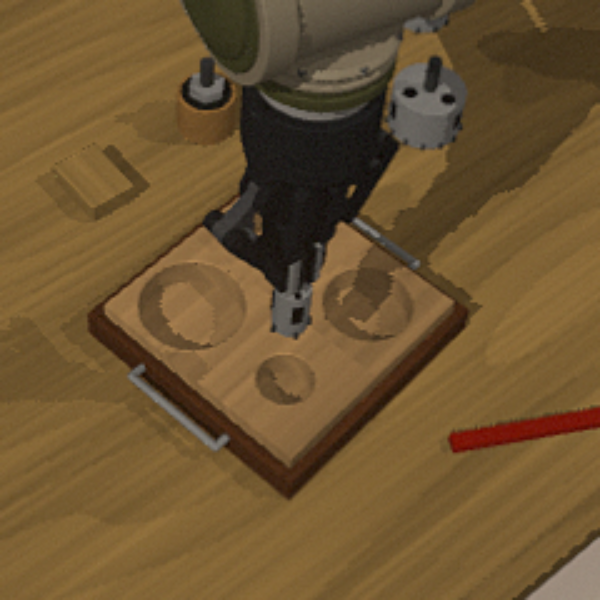

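saw24 is held upright over the 40 mm well, which is at (285,380) in the crop. Lowering and releasing.

```bash
python3 -m inch '1 0 10 0 0 0; 0 0 16 0 0 0; 0 0 16 0 0 0; 0 0 14 0 0 0; 0 0 12 0 0 0; 0 0 10 0 0 0; 0 0 6 0 0 0; 0 0 3.5 0 0 0; 0 0 0 0 0 0; 0 0 0 0 0 0'; python3 -m inch '0 0 0 0 0 0; 0 0 0 0 0 0; 0 0 0 0 0 0; 0 0 0 0 0 0; 0 0 0 0 0 0; 0 0 0 0 0 0; 0 0 0 0 0 0; 0 0 0 0 0 0; 0 0 0 0 0 0; 0 0 0 0 0 0' 0.35
```

```text
time_s: 6.92
eef_pos: [684.8, -5.9, 57.3]
ee_rot: [0.0, 1.0, 0.0, 0.0]
force: [0.3, -0.7, -0.2]
grip_width: 0.111
grip_force: 39.0
time_s: 7.75
eef_pos: [684.5, -5.8, 56.8]
ee_rot: [-0.0, 1.0, 0.0, 0.0]
force: [-1.6, 0.5, -0.1]
grip_width: 0.349
grip_force: 0.0
```

```bash
python3 -m inch '0 0 -8 0 0 0; 0 0 -22 0 0 0; 0 0 -30 0 0 0; 0 0 -20 0 0 0; 0 0 -8 0 0 0; -8 14 0 0 0 0; -16 26 0 0 0 0; -18 30 0 0 0 0; -18 30 0 0 0 0; -18 30 0 0 0 0' 0.4; python3 -m inch '-18 30 0 0 0 0; -18 30 0 0 0 0; -18 30 0 0 0 0; -12 18 0 0 0 0; -4 6 0 0 0 0; 0 0 0 0 0 0; 0 0 0 0 0 0; 0 0 0 0 0 0; 0 0 0 0 0 0; 0 0 0 0 0 0'; python3 - <<'E'
from rig import ctrl; import cv2
b=ctrl.capture("scene")["image"][180:400,120:440,::-1]
cv2.imwrite("pics/c36.png",cv2.resize(b,(800,550)))
E
```

```text
time_s: 8.58
eef_pos: [605.2, -136.7, 144.3]
ee_rot: [-0.0, 1.0, 0.0, -0.0]
force: [0.1, -0.8, 0.4]
grip_width: 0.403
grip_force: 0.0
time_s: 9.42
eef_pos: [537.0, -248.8, 144.7]
ee_rot: [-0.0, 1.0, 0.001, -0.0]
force: [0.3, -0.6, 0.4]
grip_width: 0.403
grip_force: 0.0
```

View pics/c36.png

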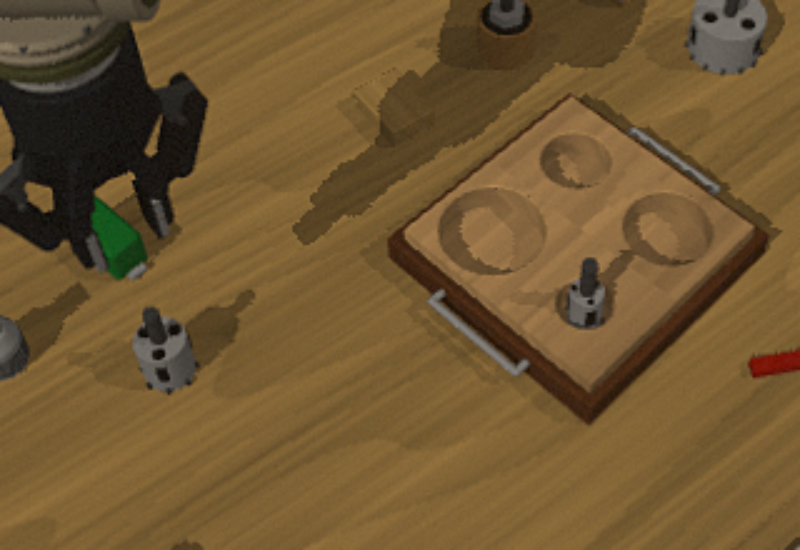

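saw24 stands upright in its well, at (585,300) in the crop. The gripper is above saw36, so I'll descend (TCP to about 46), grip and lift.

```bash
python3 -m inch '0 1 6 0 0 0; 0 0 16 0 0 0; 0 0 18 0 0 0; 0 0 18 0 0 0; 0 0 18 0 0 0; 0 0 14 0 0 0; 0 0 8.5 0 0 0; 0 0 0 0 0 0; 0 0 0 0 0 0; 0 0 0 0 0 0'; python3 -m inch '0 0 0 0 0 0; 0 0 0 0 0 0; 0 0 0 0 0 0; 0 0 0 0 0 0; 0 0 0 0 0 0; 0 0 0 0 0 0; 0 0 0 0 0 0; 0 0 0 0 0 0; 0 0 0 0 0 0; 0 0 0 0 0 0' 0 50
```

```text
time_s: 10.3
eef_pos: [537.0, -251.1, 47.2]
ee_rot: [0.0, 1.0, 0.0, 0.001]
force: [1.2, 1.1, 1.0]
grip_width: 0.401
grip_force: 0.0
time_s: 11.13
eef_pos: [536.9, -251.0, 47.1]
ee_rot: [0.0, 1.0, 0.0, 0.001]
force: [-0.7, 1.3, 6.0]
grip_width: 0.11
grip_force: 48.8
```

```bash
python3 -m inch '0 0 -10 0 0 0; 0 0 -22 0 0 0; 0 0 -30 0 0 0; 0 0 -25 0 0 0; 0 0 -13 0 0 0; 2 -15 0 0 0 0; 4 -26 0 0 0 0; 5 -32 0 0 0 0; 5 -32 0 0 0 0; 5 -32 0 0 0 0' ; python3 -m inch '5 -32 0 0 0 0; 5 -32 0 0 0 0; 5 -32 0 0 0 0; 5 -32 0 0 0 0; 4 -28 0 0 0 0; 2.5 -18 0 0 0 0; 0 -8 0 0 0 0; 0 0 0 0 0 0; 0 0 0 0 0 0; 0 0 0 0 0 0'
```

```text
time_s: 11.97
eef_pos: [556.9, -111.4, 145.5]
ee_rot: [-0.0, 1.0, -0.0, -0.001]
force: [0.8, 0.3, -0.8]
grip_width: 0.106
grip_force: 48.8
time_s: 12.8
eef_pos: [583.7, 67.1, 146.1]
ee_rot: [0.0, 1.0, -0.001, -0.0]
force: [0.4, 0.1, -0.7]
grip_width: 0.108
grip_force: 48.8
```

```bash
python3 -m inch '1 -1.5 10 0 0 0; 0 0 16 0 0 0; 0 0 16 0 0 0; 0 0 14 0 0 0; 0 0 12 0 0 0; 0 0 10 0 0 0; 0 0 6 0 0 0; 0 0 4 0 0 0; 0 0 0 0 0 0; 0 0 0 0 0 0'; python3 -m inch '0 0 0 0 0 0; 0 0 0 0 0 0; 0 0 0 0 0 0; 0 0 0 0 0 0; 0 0 0 0 0 0; 0 0 0 0 0 0; 0 0 0 0 0 0; 0 0 0 0 0 0; 0 0 0 0 0 0; 0 0 0 0 0 0' 0.35
```

```text
time_s: 13.63
eef_pos: [585.3, 69.6, 58.7]
ee_rot: [0.0, 1.0, 0.0, 0.0]
force: [-0.4, 0.4, -0.8]
grip_width: 0.107
grip_force: 48.9
time_s: 14.47
eef_pos: [585.0, 69.7, 58.3]
ee_rot: [0.0, 1.0, 0.0, 0.0]
force: [-0.2, -0.3, -0.0]
grip_width: 0.349
grip_force: 0.0
```

```bash
python3 -m inch '0 0 -8 0 0 0; 0 0 -22 0 0 0; 0 0 -30 0 0 0; 0 0 -20 0 0 0; 0 0 -8 0 0 0; -4 -14 0 0 0 0; -5 -26 0 0 0 0; -6 -30 0 0 0 0; -6 -30 0 0 0 0; -6 -30 0 0 0 0' 0.4; python3 -m inch '-6 -28 0 0 0 0; -3 -20 0 0 0 0; -2 -13 0 0 0 0; 0 0 0 0 0 0; 0 0 0 0 0 0; 0 0 0 0 0 0; 0 0 0 0 0 0; 0 0 0 0 0 0; 0 0 0 0 0 0; 0 0 0 0 0 0'; python3 - <<'E'
from rig import ctrl; import cv2
b=ctrl.capture("scene")["image"][90:350,250:570,::-1]
cv2.imwrite("pics/c60.png",cv2.resize(b,(720,585)))
E
```

```text
time_s: 15.3
eef_pos: [556.6, 201.6, 144.9]
ee_rot: [0.0, 1.0, -0.0, -0.001]
force: [1.2, -0.8, -0.3]
grip_width: 0.397
grip_force: 0.0
time_s: 16.13
eef_pos: [547.1, 260.2, 146.3]
ee_rot: [-0.0, 1.0, -0.0, 0.0]
force: [-0.1, -0.3, -0.9]
grip_width: 0.398
grip_force: 0.0
```

View pics/c60.png

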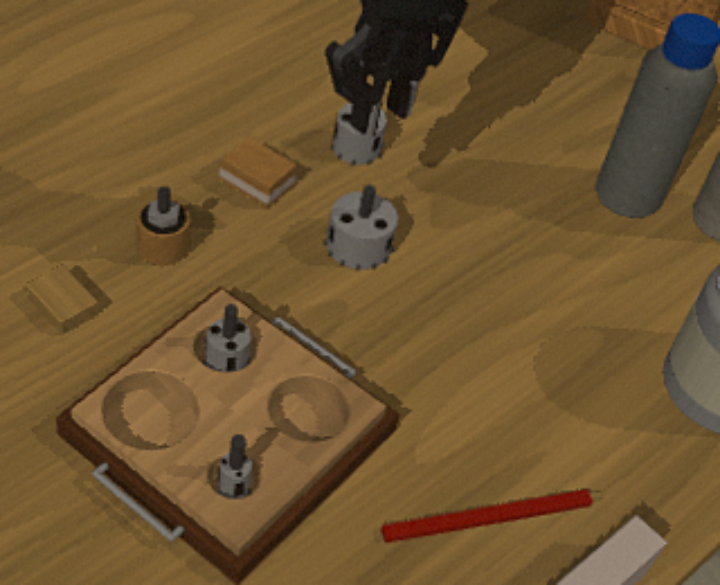

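saw36 (228,345) and saw24 (236,478) are upright in their wells. Next is saw60.

```bash
python3 -m inch '0 -0.5 6 0 0 0; 0 0 16 0 0 0; 0 0 18 0 0 0; 0 0 18 0 0 0; 0 0 18 0 0 0; 0 0 14 0 0 0; 0 0 9.5 0 0 0; 0 0 0 0 0 0; 0 0 0 0 0 0; 0 0 0 0 0 0'; python3 -m inch '0 0 0 0 0 0; 0 0 0 0 0 0; 0 0 0 0 0 0; 0 0 0 0 0 0; 0 0 0 0 0 0; 0 0 0 0 0 0; 0 0 0 0 0 0; 0 0 0 0 0 0; 0 0 0 0 0 0; 0 0 0 0 0 0' 0 70
```

```text
time_s: 17.02
eef_pos: [547.5, 261.3, 47.7]
ee_rot: [-0.0, 1.0, 0.0, 0.001]
force: [0.2, 0.4, -0.1]
grip_width: 0.399
grip_force: 0.0
time_s: 17.85
eef_pos: [547.4, 261.2, 47.8]
ee_rot: [-0.0, 1.0, 0.0, 0.001]
force: [-1.5, 0.0, 6.3]
grip_width: 0.096
grip_force: 68.4
```

```bash
python3 -m inch '0 0 -10 0 0 0; 0 0 -24 0 0 0; 0 0 -32 0 0 0; 0 0 -28 0 0 0; 0 0 -16 0 0 0; 2 12 0 0 0 0; 4 22 0 0 0 0; 5 28 0 0 0 0; 5 28 0 0 0 0; 5 28 0 0 0 0' ; python3 -m inch '5 28 0 0 0 0; 5 28 0 0 0 0; 5 28 0 0 0 0; 5 28 0 0 0 0; 4 24 0 0 0 0; 3 17 0 0 0 0; 1 8 0 0 0 0; 0 0 0 0 0 0; 0 0 0 0 0 0; 0 0 0 0 0 0'
```

```text
time_s: 18.68
eef_pos: [567.3, 141.2, 155.4]
ee_rot: [0.0, 1.0, 0.0, -0.001]
force: [0.1, -0.3, -1.4]
grip_width: 0.098
grip_force: 68.3
time_s: 19.52
eef_pos: [595.6, -16.8, 156.4]
ee_rot: [-0.0, 1.0, 0.001, -0.0]
force: [-0.1, 0.3, -1.6]
grip_width: 0.097
grip_force: 68.3
```

Target TCP z is about 58.5, so down 98.

```bash
python3 -m inch '0.7 1.6 10 0 0 0; 0 0 18 0 0 0; 0 0 18 0 0 0; 0 0 16 0 0 0; 0 0 14 0 0 0; 0 0 10 0 0 0; 0 0 7 0 0 0; 0 0 4 0 0 0; 0 0 0 0 0 0; 0 0 0 0 0 0'; python3 -m inch '0 0 0 0 0 0; 0 0 0 0 0 0; 0 0 0 0 0 0; 0 0 0 0 0 0; 0 0 0 0 0 0; 0 0 0 0 0 0; 0 0 0 0 0 0; 0 0 0 0 0 0; 0 0 0 0 0 0; 0 0 0 0 0 0' 0.35
```

```text
time_s: 20.35
eef_pos: [597.0, -19.4, 60.2]
ee_rot: [0.0, 1.0, 0.0, 0.0]
force: [-0.2, -0.1, -1.1]
grip_width: 0.099
grip_force: 68.3
time_s: 21.18
eef_pos: [596.7, -19.4, 59.8]
ee_rot: [-0.0, 1.0, 0.0, -0.0]
force: [0.5, 0.4, 0.1]
grip_width: 0.351
grip_force: 0.0
```

```bash
python3 -m inch '0 0 -8 0 0 0; 0 0 -22 0 0 0; 0 0 -30 0 0 0; 0 0 -20 0 0 0; 0 0 -8 0 0 0; -6 -15 0 0 0 0; -11 -27 0 0 0 0; -12 -32 0 0 0 0; -12 -32 0 0 0 0; -12 -32 0 0 0 0' 0.4; python3 -m inch '-12 -32 0 0 0 0; -13 -32 0 0 0 0; -13 -32 0 0 0 0; -13 -32 0 0 0 0; -13 -32 0 0 0 0; -13 -32 0 0 0 0; -10 -22 0 0 0 0; -6 -18 0 0 0 0; 0 0 0 0 0 0; 0 0 0 0 0 0'; python3 -m inch '0 0 6 0 0 0; 0 0 6 0 0 0; 0 0 6 0 0 0; 0 0 0 0 0 0; 0 0 0 0 0 0; 0 0 0 0 0 0; 0 0 0 0 0 0; 0 0 0 0 0 0; 0 0 0 0 0 0; 0 0 0 0 0 0'
```

```text
time_s: 22.02
eef_pos: [541.8, 120.5, 146.4]
ee_rot: [-0.0, 1.0, -0.0, -0.001]
force: [0.4, 0.8, 0.2]
grip_width: 0.398
grip_force: 0.0
time_s: 22.85
eef_pos: [449.3, 351.1, 146.6]
ee_rot: [0.001, 1.0, 0.001, -0.001]
force: [0.3, -0.5, 0.4]
grip_width: 0.401
grip_force: 0.0
time_s: 23.68
eef_pos: [450.7, 350.6, 130.0]
ee_rot: [-0.0, 1.0, 0.0, 0.0]
force: [-0.2, 0.4, -0.2]
grip_width: 0.399
grip_force: 0.0
```

```bash
python3 -m inch '0 -0.5 8 0 0 0; 0 0 16 0 0 0; 0 0 16 0 0 0; 0 0 16 0 0 0; 0 0 14 0 0 0; 0 0 9 0 0 0; 0 0 4 0 0 0; 0 0 0 0 0 0; 0 0 0 0 0 0; 0 0 0 0 0 0'; python3 -m inch '0 0 0 0 0 0; 0 0 0 0 0 0; 0 0 0 0 0 0; 0 0 0 0 0 0; 0 0 0 0 0 0; 0 0 0 0 0 0; 0 0 0 0 0 0; 0 0 0 0 0 0; 0 0 0 0 0 0; 0 0 0 0 0 0' 0 60
```

```text
time_s: 24.52
eef_pos: [451.1, 351.3, 47.6]
ee_rot: [-0.0, 1.0, 0.0, 0.001]
force: [-0.1, -0.3, -0.1]
grip_width: 0.4
grip_force: 0.0
time_s: 25.35
eef_pos: [450.9, 351.2, 47.3]
ee_rot: [-0.0, 1.0, 0.0, 0.0]
force: [-0.1, 0.6, 5.5]
grip_width: 0.104
grip_force: 58.9
```

```bash
python3 -m inch '0 0 -10 0 0 0; 0 0 -24 0 0 0; 0 0 -32 0 0 0; 0 0 -28 0 0 0; 0 0 -16 0 0 0; 10 12 0 0 0 0; 16 20 0 0 0 0; 20 25 0 0 0 0; 20 25 0 0 0 0; 20 25 0 0 0 0' ; python3 -m inch '20 25 0 0 0 0; 20 25 0 0 0 0; 20 25 0 0 0 0; 20 25 0 0 0 0; 20 25 0 0 0 0; 18 20 0 0 0 0; 11 12 0 0 0 0; 5 6 0 0 0 0; 0 0 0 0 0 0; 0 0 0 0 0 0'; python3 -m inch '0 0 6 0 0 0; 0 0 6 0 0 0; 0 0 6 0 0 0; 0 0 0 0 0 0; 0 0 0 0 0 0; 0 0 0 0 0 0; 0 0 0 0 0 0; 0 0 0 0 0 0; 0 0 0 0 0 0; 0 0 0 0 0 0'
```

```text
time_s: 26.18
eef_pos: [537.0, 242.8, 156.9]
ee_rot: [0.0, 1.0, 0.0, -0.0]
force: [-0.3, 0.1, -1.3]
grip_width: 0.106
grip_force: 58.7
time_s: 27.02
eef_pos: [670.1, 81.7, 156.6]
ee_rot: [-0.0, 1.0, 0.0, -0.001]
force: [-0.7, 0.5, -2.4]
grip_width: 0.104
grip_force: 58.7
time_s: 27.85
eef_pos: [670.7, 81.0, 138.9]
ee_rot: [0.0, 1.0, 0.0, 0.0]
force: [-0.1, 0.1, -2.5]
grip_width: 0.1
grip_force: 58.7
```

Lower 80, release, retreat upward, and look from both cameras.

```bash
python3 -m inch '0.3 0 10 0 0 0; 0 0 16 0 0 0; 0 0 16 0 0 0; 0 0 14 0 0 0; 0 0 11 0 0 0; 0 0 7 0 0 0; 0 0 4 0 0 0; 0 0 2 0 0 0; 0 0 0 0 0 0; 0 0 0 0 0 0'; python3 -m inch '0 0 0 0 0 0; 0 0 0 0 0 0; 0 0 0 0 0 0; 0 0 0 0 0 0; 0 0 0 0 0 0; 0 0 0 0 0 0; 0 0 0 0 0 0; 0 0 0 0 0 0; 0 0 0 0 0 0; 0 0 0 0 0 0' 0.35; python3 -m inch '0 0 -8 0 0 0; 0 0 -22 0 0 0; 0 0 -30 0 0 0; 0 0 -25 0 0 0; -10 -20 -10 0 0 0; -15 -30 0 0 0 0; -15 -30 0 0 0 0; -15 -30 0 0 0 0; -15 -30 0 0 0 0; -15 -30 0 0 0 0'; python3 -m inch '-15 -30 0 0 0 0; -15 -30 0 0 0 0; -10 -20 0 0 0 0; 0 0 0 0 0 0; 0 0 0 0 0 0; 0 0 0 0 0 0; 0 0 0 0 0 0; 0 0 0 0 0 0; 0 0 0 0 0 0; 0 0 0 0 0 0';  python3 - <<'E'
from rig import ctrl; import cv2
b=ctrl.capture("scene")["image"][150:390,240:480,::-1]; a=ctrl.capture("top")["image"][140:320,255:435,::-1]
cv2.imwrite("pics/end.png",cv2.hconcat([cv2.resize(b,(400,400)),cv2.resize(a,(400,400))]))
E
```

```text
time_s: 28.68
eef_pos: [671.3, 81.1, 59.5]
ee_rot: [0.0, 1.0, 0.0, 0.001]
force: [-0.2, 0.0, -2.3]
grip_width: 0.1
grip_force: 58.7
time_s: 29.52
eef_pos: [671.0, 81.1, 58.8]
ee_rot: [-0.0, 1.0, 0.0, 0.0]
force: [-0.2, -0.1, 0.5]
grip_width: 0.349
grip_force: 0.0
time_s: 30.35
eef_pos: [585.1, 252.4, 154.7]
ee_rot: [-0.0, 1.0, -0.0, 0.0]
force: [0.2, -0.2, 0.1]
grip_width: 0.347
grip_force: 0.0
time_s: 31.18
eef_pos: [546.3, 330.5, 153.8]
ee_rot: [0.0, 1.0, -0.0, 0.0]
force: [0.8, 0.6, -0.7]
grip_width: 0.348
grip_force: 0.0
```

View pics/end.png

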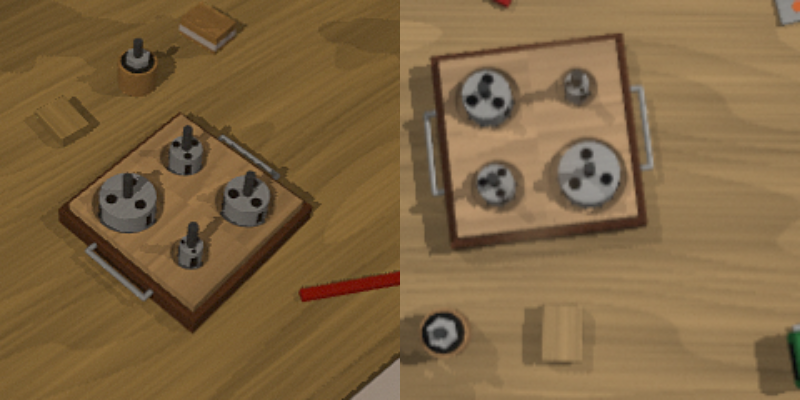

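All four saws stand upright and centred in their own wells. In the top half of the picture these are saw48 (487,96), saw24 (577,86), saw36 (495,184) and saw60 (590,172). The drum at (443,332) has not moved, and the arm is clear.

```bash
python3 -c "
from rig import ctrl
print(ctrl.finish_job())"
```

```text
the job is handed in; nothing more can be done
None
```

All four hole saws are standing teeth down in their own wells and the job was handed in at about 31 s; the sanding drum looked unmoved in the last pictures, the pipe plug was out of frame but I never went near it, and no verdict came back.

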